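Move the sweets scoop to the other folding hook

ROBOT

A 6-joint arm with a two-finger parallel gripper is mounted at the origin on the work surface. World frame = base frame: x ahead of the robot, y to its left, z up, the work surface at z = 0. Lengths are in m, angles in rad, forces in N, time in s.
With the tool pointing down it reaches from about 0.375 to 0.9 m from the base axis. Payload 3.1 kg.
Tool frame: the origin (TCP) lies between the finger pads; the fingertips stand 22 mm ahead of it and the grasp point (between the pads) lies 3 mm ahead of it; z points along the fingers, y is the line along which they close (so a half turn about z gives the same grasp; the last joint's range is limited). The gripper opens to 87 mm and grips with 3 to 60 N. Pads are 19 mm wide; open, the fingers measure 117 mm over their backs; the gripper's body (75 mm by 190 mm) begins 51 mm behind the grasp point.
Start: joints at [0.992, 0.527, 1.433, -0, 1.181, -0.178], TCP at [0.244, 0.575, 0.245] pointing down, gripper open.
Joint ranges: [-3.08, 3.08], [-0.75, 2.2], [0.22, 2.44], [-1.43, 4.57], [0, 2.65], [-2.85, 2.85]. Speed limits (rad/s): [2.79, 2.79, 3.14, 3.14, 3.14, 3.14].

INTERFACE

Orientations are given as a unit quaternion [x, y, z, w].
In Python, from rig import get_obs, camera, get_calibration, hand_in, cut_out gives the robot as it stands.
- The arm moves only by the shell command python3 -m inch 'ROWS' [OPENING] [FORCE]. ROWS is JSON, one flat list of numbers, 6 for each row, row after row: the shift along the tool's x, y, z scaled (see below), then the turn, a rotation vector about the tool's x, y, z scaled (see below). A call has 1 to 20 rows; each row is the pose to reach, as a shift and turn from the pose commanded when the call began, along the tool's axes at that moment; what a row does not reach only later rows make up. The controller multiplies each number of a shift by 0.08 m and each number of a turn by 90 degrees. A row lasts 1/12 s, in which the tool goes at most 41.7 mm and 7.16 degrees, less where a joint would pass 70% of its speed; a pose out of reach is approached as far as the arm can. A call with a number of a shift or a turn outside -1 to 1 is refused whole. A call with a gripper value outside its range is refused whole. OPENING is the finger opening in mm, from 0 to 87, set as the call begins (- or left out, the last holds). The fingers move at their own pace and stop on an object; FORCE is the grip in N (left out, the last holds). Time passes only in rows, so rows that repeat a pose let the fingers close. It gives the time, the measured TCP pose, the force, the opening and the grip force at its end, in the units of the state.
- get_obs(): the state, without advancing time (a new reading comes with each control period).
- camera(name): name is "scene" or "top"; returns the picture (384x512x3 uint8, red, green, blue); there is no depth.
- get_calibration(name): a dict with "vertical_fov" (degrees; the focal length in pixels is half the picture's height over the tangent of half this angle, whatever the lens; pixels are square), "cx", "cy" (the principal point, pixels), "D" ([k1, k2, p1, p2, k3] as OpenCV has them; the pictures are not rectified), "T" (4x4, takes a point from camera to world coordinates). Camera axes: x right, y down, z forward; pixel columns grow to the right and rows downward; lengths in m; the calibration is good to about 2 mm. A picture is of the moment at which its call begins. get_calibration takes no time and is no camera call.
- hand_in(): hands the job in; it is judged then, once.
Trained networks look in the newest picture that a camera, given by its name, has taken for a name from the list of things; names that differ only in an ending like _2 or _b are one class to them, and where a whole thing is asked for, a point or a joint stands for the part that bears it (a point fixed in the world has none). Each returns a list of dicts, best first, with "conf" (0 to 1); they miss things now and then, are a little off and sometimes report something else, mostly with a low value. They report only what shows in the picture. A call takes as long as a camera call. They do not tell look-alikes from the thing itself.
- cut_out(camera, thing): "region" (384x512 bool, what is visible of it) and "bbox" ([left, top, right, bottom] in pixels, round what is visible of it).
The state is a dict: "time": time; "q": joint angles; "joint_velocities": joint speeds; "joint_torque": joint torques, N m; "position": TCP position; "tool_rot": TCP orientation; "ft_force": force on the tool from outside, world axes, zero at the start; "moment": the same for the moment, N m; "grip_width": finger opening in m; "grip_force": force on a finger pad.
Only numpy, scipy, OpenCV 4.12 (cv2) and the standard library are available. Lean on these libraries where they do the work, as an engineer would, in place of code of your own. Each camera call takes 0.05 s, during which the arm holds its last target. There are 200 camera calls.

TASK

The scoop has to move to the other hook of the display stand. Unfold the empty folded hook fully, until it is home against its stop, then hang the scoop on it by its eye and let go; then fold the emptied hook flat again, home against its stop. Treat the hooks gently (never push them with more than 25 N), do not drop the scoop, and leave the jars and the cup of tongs where they stand.

Things in the scene. Friction and masses are not known exactly. Their poses are not given: they have to be found in the camera images.
- board: display stand, fixed: blue rail 460 mm wide, 20 mm thick, from 188 to 233 mm above the table, on two posts at its ends, on a dark rubber base; origin under the rail's centre; the rail's front (-x side, 10 mm from the origin) faces the robot, roughly. The two hooks are on the front, 100 mm either side of the middle; which is left varies
- bracket_a: steel wall plate of the folded hook (46 x 50 mm), fixed on the rail's front; origin at its back in the rail's face, 220 mm above the table; carries the hinge, whose knuckle (18 mm thick, its top 13 mm above the arm's mid-height) stands 40 mm out; clear gap between folded arm and rail 35 mm
- hook_a (a joint): angle of the folded, empty hook about its upright hinge: 0 = folded flat along the rail (arm to the rail's +y side) at one rigid stop; 1.571 = unfolded at the other, arm straight out to the robot; grows counter-clockwise from above. Stiff friction hinge (0.45 N m, 5 to 6 N near the arm's end), stays where left. Starts between 0 and 0.25. Mounted up to 0.06 rad askew: find the stops by feel
- hook_a_pivot (a point): point on the upright hinge axis of the folded hook at mid-height of its arm, 40 mm in front of the rail's front face, 220 mm above the table. Its frame turns with the arm: y runs along the arm to its tip, z up
- hook_a_tip (a point): centre of the outer end of the folded hook's arm, at mid-height of the arm, 88 mm from the hinge axis. Frame turns with the arm (y outward along it, z up). The steel arm is 10 mm wide and 10 mm high, with an upturned round end 12 mm thick whose top stands 10 mm above this point
- bracket_b: steel wall plate of the other hook (46 x 50 mm), fixed on the rail's front; origin at its back in the rail's face, 220 mm above the table; carries the hinge, whose knuckle (18 mm thick, its top 13 mm above the arm's mid-height) stands 40 mm out; clear gap between folded arm and rail 35 mm
- hook_b (a joint): angle of the other hook about its upright hinge: 0 = folded flat along the rail (arm to the rail's +y side) at one rigid stop; 1.571 = unfolded at the other, arm straight out to the robot; grows counter-clockwise from above. Stiff friction hinge (0.45 N m, 5 to 6 N near the arm's end), stays where left. Starts at 1.571 with the scoop on it. Mounted up to 0.06 rad askew: find the stops by feel
- hook_b_pivot (a point): point on the upright hinge axis of the other hook at mid-height of its arm, 40 mm in front of the rail's front face, 220 mm above the table. Its frame turns with the arm: y runs along the arm to its tip, z up
- hook_b_tip (a point): centre of the outer end of the other hook's arm, at mid-height of the arm, 88 mm from the hinge axis. Frame turns with the arm (y outward along it, z up). The steel arm is 10 mm wide and 10 mm high, with an upturned round end 12 mm thick whose top stands 10 mm above this point
- scoop: aluminium sweets scoop, about 90 g, hanging upright, 180 mm tall. Origin at the centre of its eye, z up, x along the plate's normal. A flat plate 6 mm thick (x) and 44 mm wide (y): from the top a solid tab 60 mm high (grasp it here from above, across the 6 mm), then the eye, then the handle, and at the foot a small bowl 46 mm wide that stands out 34 mm to -x. The foot lies 104 mm below the origin
- scoop_tab (a point): centre of the scoop's grasp tab: 47 mm above the centre of the eye; the tab is 60 mm high (from 30 mm below to 30 mm above this point), 44 mm wide, 6 mm thick
- scoop_eye (a point): centre of the scoop's eye, a hole 26 mm wide and 34 mm high through the plate. Hanging, the eye's upper edge rests on the arm, so this point is 12 mm below the arm's mid-height. To come off or on over the upturned end the eye's centre must be about 3 mm (at most 8 mm either way) above the arm's mid-height
- jar_1: closed glass jar of sweets, 76 mm wide, 77 mm high, loose; origin under its centre; leave alone
- jar_2: another such jar; leave alone
- jar_3: another such jar; leave alone
- tongs_cup: glass cup, 76 mm wide, 85 mm high, with blue tongs to 140 mm; loose; origin under its centre; leave alone
There are look-alikes about, which are no part of the job. There is more than one size of the scoop; the one meant has the size given above.

How it is judged:
On the way, in this order (a step that is already met when the one before it is completed fails the run):
1. the folded hook is unfolded fully, home against its stop (within 0.026 rad), the scoop still on the other hook (value of joint hook_a above 1.545 rad and y of scoop_eye in the frame of hook_b_tip between -0.08 and -0.006 m and x of scoop_eye in the frame of hook_b_tip between -0.014 and 0.014 m and z of scoop_eye in the frame of hook_b_tip between -0.02 and -0.004 m), for 0.2 s.
2. the scoop hangs released and still by its eye on the newly unfolded hook, the other hook still unfolded (y of scoop_eye in the frame of hook_a_tip between -0.08 and -0.006 m and x of scoop_eye in the frame of hook_a_tip between -0.014 and 0.014 m and z of scoop_eye in the frame of hook_a_tip between -0.02 and -0.004 m and contact force between the fingers and scoop below 0.05 N and linear speed of scoop below 0.03 m/s and angle between scoop_eye's own z axis and vertical below 0.15 rad and value of joint hook_b above 1 rad), for 0.3 s.
3. the emptied hook is folded flat, home against its stop (within 0.026 rad), the scoop still on its new hook (value of joint hook_b below 0.026 rad and y of scoop_eye in the frame of hook_a_tip between -0.08 and -0.006 m and x of scoop_eye in the frame of hook_a_tip between -0.014 and 0.014 m and z of scoop_eye in the frame of hook_a_tip between -0.02 and -0.004 m), for 0.2 s.
At the end, for the whole second after the job is handed in: the scoop hangs still, upright and released by its eye on the first hook (eye 6 to 80 mm inward of the tip, 4 to 20 mm below the arm's mid-height); that hook is unfolded and the emptied one folded, each within 0.026 rad of its stop (all of step 3 and contact force between the fingers and scoop below 0.05 N and linear speed of scoop below 0.03 m/s and angle between scoop_eye's own z axis and vertical below 0.15 rad and value of joint hook_a above 1.545 rad); the robot touches nothing.
It fails at once if a hook is pushed with more than 25 N (contact force between any of bracket_a, bracket_b and anything else above 25 N).
It fails at once if the scoop is dropped (its eye below 80 mm) (height (world z) of scoop_eye below 0.08 m).
It fails at once if a jar or the cup is moved by more than 15 mm (distance of any of jar_1, jar_2, jar_3, tongs_cup from where it was at the start of the episode above 0.015 m).
It also fails if it takes over 72 s, if anything falls off the work surface, if the arm or the gripper's body presses on something with over 40 N, if the wrist force passes 120 N, or if a joint passes its speed limit or range.

## Working session

There is one attempt and no reset: what is moved stays moved. The work goes in short steps, Python scripts to look and compute and a shell command to move; the robot and the scene stay as the last step left them, time stands still between calls to the robot, and variables do not carry over. Pictures are saved under pics/ and viewed, at most 13 in all, crops included, and the job is handed in when it is done.

```bash
ls; mkdir -p pics
python3 - <<'E'
from rig import *
import cv2,numpy as np
for n in("scene","top"):
    im=camera(n);cv2.imwrite(f"pics/{n}0.png",im[:,:,::-1])
    c=get_calibration(n);print(n,c["vertical_fov"],c["cx"],c["cy"],c["D"],np.round(c["T"],3).tolist())
    for t in("scoop","board","bracket_a","hook_a","jar_1","tongs_cup"):
        print(t,[(round(d["conf"],2),d["bbox"]) for d in cut_out(n,t)])
o=get_obs();print(o)
E
```

```text
pics
scene 52.187047316122516 261.3200139948493 187.3494975265741 [-0.05065062  0.          0.          0.          0.        ] [[-0.686, 0.525, -0.504, 1.074], [0.728, 0.501, -0.468, 0.529], [0.007, -0.688, -0.726, 0.983], [0.0, 0.0, 0.0, 1.0]]
scoop [(0.8, [302.9, 194.4, 315.1, 223.6]), (0.8, [273.0, 126.5, 294.4, 193.0]), (0.73, [259.0, 175.2, 280.5, 231.5])]
board [(0.75, [162.8, 148.1, 300.9, 309.4]), (0.68, [202.7, 162.5, 231.6, 183.6])]
bracket_a [(0.64, [338.6, 207.3, 365.6, 240.2]), (0.57, [191.8, 161.4, 229.3, 188.0])]
hook_a [(0.66, [246.1, 190.7, 276.2, 211.3])]
jar_1 [(0.92, [203.9, 136.5, 225.4, 163.3]), (0.69, [338.4, 206.9, 363.3, 239.4]), (0.67, [241.0, 141.3, 260.1, 168.6])]
tongs_cup [(0.93, [369.4, 219.4, 403.0, 262.6]), (0.56, [165.8, 144.8, 304.6, 306.4])]
top 54.08578826519032 252.9077249529176 189.69111015557075 [-0.09021303  0.          0.          0.          0.        ] [[-0.024, -0.985, 0.174, 0.301], [-0.999, 0.028, 0.025, -0.002], [-0.029, -0.173, -0.984, 1.284], [0.0, 0.0, 0.0, 1.0]]
scoop [(0.79, [269.0, 233.9, 299.2, 251.5]), (0.71, [235.9, 133.9, 249
[... 437 characters left out ...]
]
{'time': 0.7, 'q': array([ 9.91516927e-01,  5.27471675e-01,  1.43269767e+00, -2.20756835e-07,
        1.18140495e+00, -1.78493174e-01]), 'joint_velocities': array([-0.00032922,  0.00123816,  0.0019379 , -0.00096117, -0.00061661,
        0.00038174]), 'joint_torque': array([-5.85043090e-04, -4.39876771e+01, -1.76947510e+01,  6.32917020e-02,
        5.04414376e-02,  7.16382857e-06]), 'position': array([0.24379583, 0.57546613, 0.24456656]), 'tool_rot': array([1.99054551e-01, 9.79988411e-01, 8.49151858e-06, 3.49057072e-06]), 'ft_force': array([-0.49490591,  0.72027329,  0.1953536 ]), 'moment': array([-0.00728457,  0.04711238, -0.0109234 ]), 'grip_force': 0.0, 'grip_width': 0.08716271892402738}
```

Run:
```python
import cv2
a=cv2.imread("pics/scene0.png")[100:330,130:430];b=cv2.imread("pics/top0.png")[100:290,130:400]
cv2.imwrite("pics/s1.png",cv2.resize(a,(780,598),interpolation=cv2.INTER_CUBIC))
cv2.imwrite("pics/t1.png",cv2.resize(b,(800,563),interpolation=cv2.INTER_CUBIC))
```

```text
(no output)
```

View pics/s1.png

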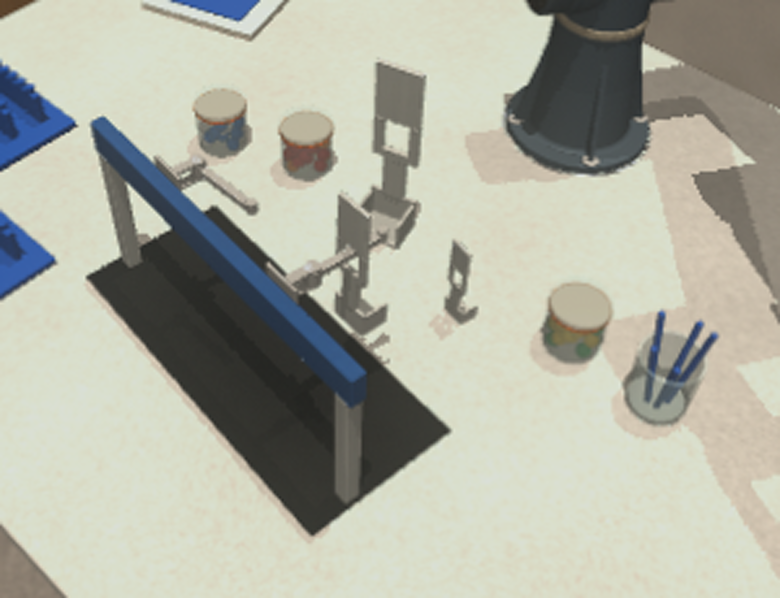

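View pics/t1.png

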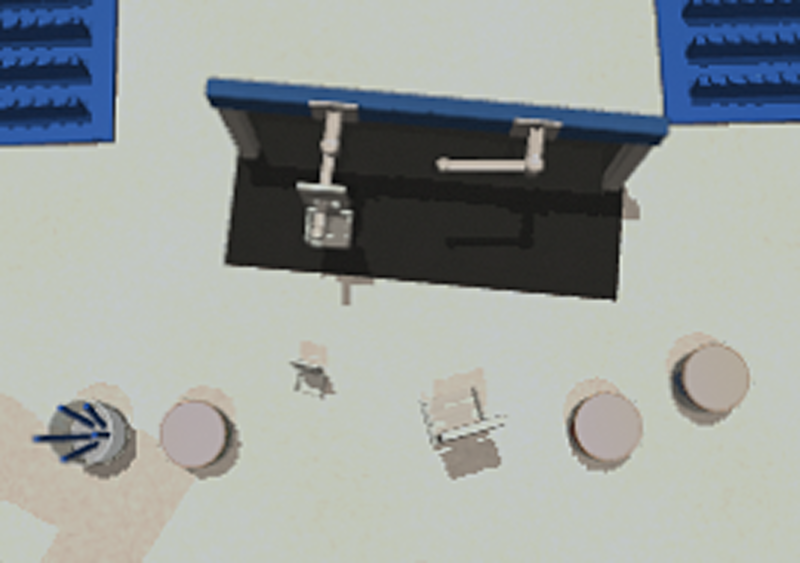

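Candidates for the scoop, in top picture pixels: the one hanging on the left hook (240,170), a large one standing free at (287,243), and a small one at (232,230). I choose the hanging one, on hook_b. In the crop it is clearly threaded on the unfolded arm, with its tab up. Hook_a is the right one, folded, with its pivot near (310,155) and its tip near (279,155). The jars are near (334,245), (371,228) and (195,246), and the cup is at (160,246).

```bash
cat > h.py <<'E'
import cv2,numpy as np
from rig import *
from scipy.optimize import minimize
def K(n):
    c=get_calibration(n);f=192/np.tan(np.radians(c["vertical_fov"]/2))
    return np.array([[f,0,c["cx"]],[0,f,c["cy"]],[0,0,1]]),np.array(c["D"]),np.array(c["T"])
def proj(n,P):
    k,D,T=K(n);Ti=np.linalg.inv(T)
    return cv2.projectPoints(np.array(P,float).reshape(-1,3),cv2.Rodrigues(Ti[:3,:3])[0],Ti[:3,3],k,D)[0][:,0]
def back(n,uv,z):
    k,D,T=K(n);p=cv2.undistortPoints(np.array(uv,float).reshape(-1,1,2),k,D)[:,0]
    d=np.c_[p,np.ones(len(p))]@T[:3,:3].T
    return T[:3,3]+d*((z-T[2,3])/d[:,2])[:,None]
def bd(b,p): # board frame -> world
    c,s=np.cos(b[2]),np.sin(b[2]);p=np.array(p,float).reshape(-1,3)
    return np.c_[b[0]+c*p[:,0]-s*p[:,1],b[1]+s*p[:,0]+c*p[:,1],p[:,2]]
E
cat > fit.py <<'E'
from h import *
roi={"top":(195,120,362,160),"scene":(160,140,275,265)}
M={}
for n in roi:
    im=cv2.imread(f"pics/{n}0.png");h=cv2.cvtColor(im,cv2.COLOR_BGR2HSV)
    m=((h[...,0]>95)&(h[...,0]<125)&(h[...,1]>110)).astype(np.uint8)
    r=np.zeros_like(m);x0,y0,x1,y1=roi[n];r[y0:y1,x0:x1]=1;m*=r
    l,lab,st,_=cv2.connectedComponentsWithStats(m);i=1+np.argmax(st[1:,4]);M[n]=(lab==i).astype(np.uint8);print(n,st[i])
C=[[x,y,z] for x in(-.01,.01) for y in(-.23,.23) for z in(.188,.233)]
def cost(b):
    t=0
    for n in M:
        q=cv2.convexHull((proj(n,bd(b,C))*16+8*0).astype(np.int32))
        r=np.zeros((384*4,512*4),np.uint8);cv2.fillConvexPoly(r,((q+8)//1),1,shift=2+0) if False else cv2.fillConvexPoly(r,(q/16*4+1.5).astype(np.int32),1)
        m=cv2.resize(M[n],(2048,1536),interpolation=cv2.INTER_NEAREST)
        t+=1-(r&m).sum()/(r|m).sum()
    return t
g=back("top",[[278,139]],.233)[0];print(g)
b=minimize(cost,[g[0],g[1],-.08],method="Nelder-Mead",options=dict(initial_simplex=[[g[0],g[1],-.08],[g[0]+.02,g[1],-.08],[g[0],g[1]+.02,-.08],[g[0],g[1],.0]],xatol=1e-4,fatol=1e-4))
print(b.x,b.fun);np.save("b.npy",b.x)
P=bd(b.x,[[-.05,.1,.22],[-.05,-.1,.22],[-.138,.1,.22]]);print("pivots b,a, tip b",P.round(4).tolist())
print(proj("top",P).round(1).tolist(),proj("scene",P).round(1).tolist())
print("seen: tip a",back("top",[[130+443*.3375,100+163*.3375]],.23),"knuckle a",back("top",[[130+536*.3375,100+163*.3375]],.23),"scoop top edge",back("top",[[130+298*.3375,100+187*.3375],[130+347*.3375,100+188*.3375]],.285))
print("scene tip a",back("scene",[[130+0,100]],.23)) if 0 else None
E
python3 fit.py
```

```text
top [ 200  120  162   29 1454]
scene [166 145 105 104 962]
[ 0.63399038 -0.0520823   0.233     ]
[ 0.64711936 -0.04643236 -0.11370991] 0.8768195550710279
pivots b,a, tip b [[0.6088, 0.0586, 0.22], [0.5861, -0.1401, 0.22], [0.5214, 0.0686, 0.22]]
[[240.4, 149.8], [308.6, 155.2], [237.5, 179.1]] [[250.3, 204.9], [205.9, 164.0], [275.8, 188.9]]
seen: tip a [[ 0.58658671 -0.05482657  0.23      ]] knuckle a [[ 0.58389243 -0.14538534  0.23      ]] scoop top edge [[0.5530129  0.08245906 0.285     ]
 [0.55063629 0.03718141 0.285     ]]
```

```bash
sed -i 's/(195,120,362,160)/(198,124,357,152)/; s/>110)/>90)\&(h[...,2]>40)/' fit.py
cat >> fit.py <<'E'
o=[]
for n,(x,y,w,h) in {"top":(190,110,180,110),"scene":(155,135,180,180)}.items():
    im=cv2.imread(f"pics/{n}0.png");big=cv2.resize(im[y:y+h,x:x+w],None,fx=400/w if 0 else 2.2*2/1.0 if n=="top" else 3.1,fy=4.4 if n=="top" else 3.1,interpolation=cv2.INTER_CUBIC);s=4.4 if n=="top" else 3.1
    def pt(p): return tuple(int(v) for v in ((p-[x,y]+.5)*s))
    q=cv2.convexHull(proj(n,bd(b.x,C)).astype(np.float32))[:,0]
    for i in range(len(q)): cv2.line(big,pt(q[i]),pt(q[i-1]),(0,255,255),1)
    ct,_=cv2.findContours(cv2.resize(M[n][y:y+h,x:x+w],(big.shape[1],big.shape[0]),interpolation=0),0,1);cv2.drawContours(big,ct,-1,(0,0,255),1)
    for p in proj(n,P): cv2.circle(big,pt(p),4,(0,255,0),1)
    cv2.imwrite(f"pics/ov_{n}.png",big);o.append(big)
W=max(i.shape[1] for i in o);v=np.vstack([cv2.copyMakeBorder(i,0,0,0,W-i.shape[1],0) for i in o]);cv2.imwrite("pics/ov.png",cv2.resize(v,None,fx=590/v.shape[0],fy=590/v.shape[0]))
E
python3 fit.py
```

```text
top [ 200  124  157   25 1364]
scene [ 166  145  105  111 1533]
[ 0.63399038 -0.0520823   0.233     ]
[ 0.64575356 -0.0514153  -0.12535222] 0.5285583617355405
pivots b,a, tip b [[0.6086, 0.0541, 0.22], [0.5836, -0.1444, 0.22], [0.5213, 0.0651, 0.22]]
[[241.9, 149.8], [310.1, 156.0], [238.7, 179.0]] [[249.1, 203.9], [205.6, 162.9], [274.9, 188.2]]
seen: tip a [[ 0.58658671 -0.05482657  0.23      ]] knuckle a [[ 0.58389243 -0.14538534  0.23      ]] scoop top edge [[0.5530129  0.08245906 0.285     ]
 [0.55063629 0.03718141 0.285     ]]
```

View pics/ov.png

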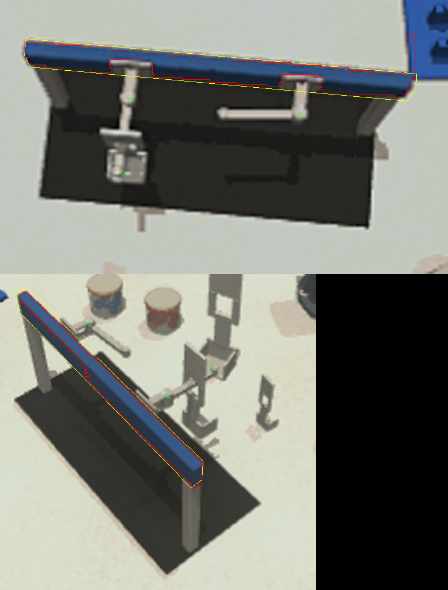

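The overlay fits the rail in both pictures. That puts pivot A at about (0.584,-0.145), pivot B at (0.609,0.054), and the scoop plate at about (0.552,0.060) with z as expected. Next I write a small planner, then raise the closed fingers and start across.

```bash
cat > plan.py <<'E'
# usage: plan.py x y z yaw ... : numbers (shift/.08, turn z/90deg) from present measured pose
import sys,numpy as np
from rig import get_obs
from scipy.spatial.transform import Rotation as R
o=get_obs();r=R.from_quat(o["tool_rot"]);y=r.as_matrix()[:,1];yaw=np.arctan2(y[1],y[0])
print("t",round(o["time"],2),"pos",o["position"].round(4),"yaw",yaw.round(3),"tilt",r.as_matrix()[2].round(3),"F",o["ft_force"].round(1),"w",round(o["grip_width"],4),"q",o["q"].round(2))
a=np.array(sys.argv[1:],float).reshape(-1,4)
for p in a:
    d=r.inv().apply(p[:3]-o["position"])/.08;t=-((p[3]-yaw+np.pi)%(2*np.pi)-np.pi)/(np.pi/2)
    print(d.round(3),"turn z",round(t,3))
E
python3 -m inch '[0,0,-0.7,0,0,0.4, 0,0,-0.7,0,0,0.88, 0,0,-0.7,0,0,0.88,0,0,-0.7,0,0,0.88,0,0,-0.7,0,0,0.88,0,0,-0.7,0,0,0.88,0,0,-0.7,0,0,0.88,0,0,-0.7,0,0,0.88,0,0,-0.7,0,0,0.88,0,0,-0.7,0,0,0.88,0,0,-0.7,0,0,0.88,0,0,-0.7,0,0,0.88]' 0
python3 -m inch '[-1,0.9,-0.7,0,0,0,-1,0.9,-0.7,0,0,0,-1,0.9,-0.7,0,0,0,-1,0.9,-0.7,0,0,0]'
python3 plan.py 0.612 -0.083 0.36 -1.6
```

```text
time: 1.7
position: [0.2438, 0.5754, 0.3006]
tool_rot: [0.779, 0.627, 0.0, -0.0]
ft_force: [-0.0, -0.1, -0.5]
grip_width: 0.0151
grip_force: 0.0
time: 2.03
position: [0.301, 0.4793, 0.3604]
tool_rot: [0.778, 0.628, 0.003, 0.001]
ft_force: [-0.3, -0.7, -0.0]
grip_width: 0.0007
grip_force: 0.0
t 2.03 pos [0.301  0.4793 0.3604] yaw -0.213 tilt [ 0.003  0.006 -1.   ] F [-0.3 -0.7 -0. ] w 0.0007 q [ 0.81  0.33  1.43 -0.    1.37  1.03]
[-6.045  5.289  0.016] turn z 0.883
```

```bash
python3 -m inch '[-1,0.88,0,0,0,0,-1,0.88,0,0,0,0,-1,0.88,0,0,0,0]' >/dev/null
python3 -m inch '[-1,0.88,0,0,0,0,-1,0.88,0,0,0,0,-1,0.88,0,0,0,0]' >/dev/null
python3 -m inch '[-1,0.88,0,0,0,0,-1,0.88,0,0,0,0,-1,0.88,0,0,0,0]' >/dev/null
python3 -m inch '[-1,0.88,0,0,0,0,-1,0.88,0,0,0,0,-1,0.88,0,0,0,0]' >/dev/null
python3 -m inch '[-1,0.88,0,0,0,0,-1,0.88,0,0,0,0,-1,0.88,0,0,0,0]' >/dev/null
python3 -m inch '[-1,0.88,0,0,0,0.2,-1,0.88,0,0,0,0.88,-1,0.88,0,0,0,0.88,-1,0.88,0,0,0,0.88,-1,0.88,0,0,0,0.88,-1,0.88,0,0,0,0.88,-1,0.88,0,0,0,0.88,-1,0.88,0,0,0,0.88,-1,0.88,0,0,0,0.88,-1,0.88,0,0,0,0.88,-1,0.88,0,0,0,0.88,-1,0.88,0,0,0,0.88,-1,0.88,0,0,0,0.88]' >/dev/null
python3 plan.py 0.609 -0.083 0.36 -1.6
python3 - <<'E'
from h import *
cv2.imwrite("pics/t2.png",cv2.resize(camera("top")[100:240,180:380,::-1],None,fx=3,fy=3,interpolation=cv2.INTER_CUBIC))
E
```

```text
t 4.37 pos [ 0.6092 -0.0758  0.3563] yaw -1.59 tilt [-0. -0. -1.] F [-0.2  0.2 -0.2] w 0.0004 q [-0.31  0.41  1.32  0.    1.42  1.28]
[-0.001  0.091 -0.047] turn z 0.006
```

```bash
python3 -m inch '[0,0.09,0.3,0,0,0,0,0.09,0.7,0,0,0,0,0.09,0.9,0,0,0,0,0.09,0.9,0,0,0]' 
python3 -m inch '[0,0,0.15,0,0,0,0,0,0.3,0,0,0,0,0,0.45,0,0,0,0,0,0.6,0,0,0,0,0,0.68,0,0,0,0,0,0.68,0,0,0]'
python3 plan.py 0.5836 -0.1444 0.23 -1.6
```

```text
time: 4.75
position: [0.6063, -0.0825, 0.2801]
tool_rot: [1.0, -0.011, -0.005, -0.001]
ft_force: [-0.8, 1.3, -0.1]
grip_width: 0.0007
grip_force: 0.0
time: 5.25
position: [0.6087, -0.0832, 0.2296]
tool_rot: [1.0, -0.011, -0.001, -0.0]
ft_force: [0.2, -1.1, -0.7]
grip_width: 0.0004
grip_force: 0.0
t 5.25 pos [ 0.6087 -0.0832  0.2296] yaw -1.593 tilt [-0.001 -0.    -1.   ] F [ 0.2 -1.1 -0.7] w 0.0004 q [-0.32  0.53  1.47  0.    1.14  1.28]
[-0.297  0.772 -0.005] turn z 0.004
```

```bash
cat > arc.py <<'E'
# arc.py px py th1 th2 ... (deg, world ccw) : tool x,y shift and turn z for turning about the pivot with the tool
import sys,numpy as np
from rig import get_obs
from scipy.spatial.transform import Rotation as R
o=get_obs();r=R.from_quat(o["tool_rot"]);p=o["position"];a=[float(v) for v in sys.argv[1:]]
c=np.array([a[0],a[1],p[2]]);v=p-c;print(round(o["time"],2),"F",o["ft_force"].round(1))
for t in a[2:]:
    d=r.inv().apply(R.from_euler("z",t,degrees=True).apply(v)-v)/.08;print(t,d.round(2)[:2],round(-t/90,3))
E
python3 arc.py 0.5836 -0.1444 3 6 9 12 15 18 21 24 27 30 33 36 39 42 45 48 51 54
```

```text
5.25 F [ 0.2 -1.1 -0.7]
3.0 [-0.04 -0.01] -0.033
6.0 [-0.08 -0.03] -0.067
9.0 [-0.12 -0.04] -0.1
12.0 [-0.17 -0.04] -0.133
15.0 [-0.21 -0.05] -0.167
18.0 [-0.25 -0.05] -0.2
21.0 [-0.3  -0.05] -0.233
24.0 [-0.34 -0.05] -0.267
27.0 [-0.38 -0.05] -0.3
30.0 [-0.43 -0.04] -0.333
33.0 [-0.47 -0.04] -0.367
36.0 [-0.51 -0.03] -0.4
39.0 [-0.55 -0.01] -0.433
42.0 [-0.59 -0.  ] -0.467
45.0 [-0.63  0.02] -0.5
48.0 [-0.67  0.04] -0.533
51.0 [-0.71  0.06] -0.567
54.0 [-0.75  0.08] -0.6
```

```bash
python3 -m inch '[-0.04,-0.01,0,0,0,-0.033, -0.08,-0.03,0,0,0,-0.067, -0.12,-0.04,0,0,0,-0.1, -0.17,-0.04,0,0,0,-0.133, -0.21,-0.05,0,0,0,-0.167, -0.25,-0.05,0,0,0,-0.2, -0.3,-0.05,0,0,0,-0.233, -0.34,-0.05,0,0,0,-0.267, -0.38,-0.05,0,0,0,-0.3, -0.43,-0.04,0,0,0,-0.333, -0.47,-0.04,0,0,0,-0.367, -0.51,-0.03,0,0,0,-0.4]' && python3 arc.py 0.5836 -0.1444 3 6 9 12 15 18 21 24 27 30 33 36 39 42 45
```

```text
time: 6.25
position: [0.5725, -0.08, 0.232]
tool_rot: [0.954, 0.299, 0.005, 0.002]
ft_force: [6.8, 2.1, -5.5]
grip_width: 0.0003
grip_force: 3.5
6.25 F [ 6.8  2.1 -5.5]
3.0 [-0.04 -0.02] -0.033
6.0 [-0.08 -0.03] -0.067
9.0 [-0.12 -0.04] -0.1
12.0 [-0.16 -0.06] -0.133
15.0 [-0.2  -0.06] -0.167
18.0 [-0.25 -0.07] -0.2
21.0 [-0.29 -0.07] -0.233
24.0 [-0.33 -0.08] -0.267
27.0 [-0.37 -0.08] -0.3
30.0 [-0.42 -0.07] -0.333
33.0 [-0.46 -0.07] -0.367
36.0 [-0.5  -0.06] -0.4
39.0 [-0.54 -0.05] -0.433
42.0 [-0.58 -0.04] -0.467
45.0 [-0.62 -0.03] -0.5
```

```bash
python3 -m inch '[-0.04,-0.02,0,0,0,-0.033, -0.08,-0.03,0,0,0,-0.067, -0.12,-0.04,0,0,0,-0.1, -0.16,-0.06,0,0,0,-0.133, -0.2,-0.06,0,0,0,-0.167, -0.25,-0.07,0,0,0,-0.2, -0.29,-0.07,0,0,0,-0.233, -0.33,-0.08,0,0,0,-0.267, -0.37,-0.08,0,0,0,-0.3, -0.42,-0.07,0,0,0,-0.333, -0.46,-0.07,0,0,0,-0.367, -0.5,-0.06,0,0,0,-0.4,-0.54,-0.05,0,0,0,-0.433]' && python3 arc.py 0.5836 -0.1444 1 2 3 4 5 6 8; python3 plan.py
python3 - <<'E'
from h import *
cv2.imwrite("pics/t3.png",cv2.resize(camera("top")[100:240,180:380,::-1],None,fx=3,fy=3,interpolation=cv2.INTER_CUBIC))
E
```

```text
time: 7.33
position: [0.5352, -0.1011, 0.2325]
tool_rot: [0.8, 0.6, 0.005, 0.004]
ft_force: [7.3, 3.4, -1.6]
grip_width: 0.0008
grip_force: 3.3
7.33 F [ 7.3  3.4 -1.6]
1.0 [-0.01 -0.01] -0.011
2.0 [-0.03 -0.01] -0.022
3.0 [-0.04 -0.02] -0.033
4.0 [-0.05 -0.02] -0.044
5.0 [-0.07 -0.03] -0.056
6.0 [-0.08 -0.03] -0.067
8.0 [-0.11 -0.04] -0.089
t 7.33 pos [ 0.5352 -0.1011  0.2325] yaw -0.284 tilt [ 0.003  0.012 -1.   ] F [ 7.3  3.4 -1.6] w 0.0008 q [-0.39  0.43  1.66  0.01  1.04 -0.11]
```

View pics/t3.png

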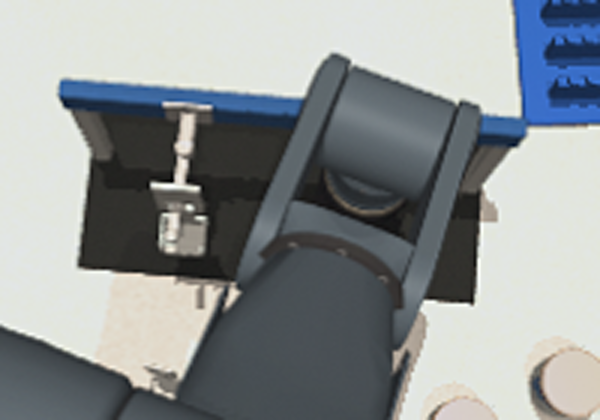

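```bash
python3 plan.py 0.5335 -0.1051 0.231 -0.28 0.527 -0.1153 0.231 -0.22 0.5244 -0.1205 0.231 -0.16
```

```text
t 7.38 pos [ 0.5347 -0.1014  0.2325] yaw -0.282 tilt [ 0.003  0.011 -1.   ] F [ 6.5  2.6 -1.6] w 0.0005 q [-0.4   0.43  1.66  0.    1.04 -0.12]
[-0.048 -0.002  0.018] turn z -0.001
[-0.193 -0.044  0.017] turn z -0.039
[-0.265 -0.057  0.017] turn z -0.078
```

```bash
python3 -m inch '[-0.05,0,0,0,0,0,-0.09,-0.02,0,0,0,-0.01,-0.14,-0.03,0,0,0,-0.03,-0.17,-0.04,0,0,0,-0.04,-0.2,-0.045,0,0,0,-0.05,-0.2,-0.045,0,0,0,-0.05]';python3 plan.py 0.5239 -0.1222 0.231 -0.125
```

```text
time: 7.88
position: [0.5268, -0.1148, 0.2326]
tool_rot: [0.776, 0.63, 0.005, 0.003]
ft_force: [6.6, 5.0, 0.1]
grip_width: 0.0008
grip_force: 3.1
t 7.88 pos [ 0.5268 -0.1148  0.2326] yaw -0.207 tilt [ 0.003  0.011 -1.   ] F [6.6 5.  0.1] w 0.0008 q [-0.43  0.42  1.67  0.01  1.04 -0.22]
[-0.098 -0.017  0.019] turn z -0.052
```

```bash
python3 -m inch '[-0.02,0.03,0,0,0,-0.01,-0.04,0.05,0,0,0,-0.02,-0.06,0.05,0,0,0,-0.03,-0.06,0.05,0,0,0,-0.03]';python3 plan.py 0.525 -0.122 0.231 -0.125
```

```text
time: 8.22
position: [0.5262, -0.1168, 0.2321]
tool_rot: [0.762, 0.648, 0.004, -0.002]
ft_force: [0.8, 13.0, 6.0]
grip_width: 0.0001
grip_force: 6.3
t 8.22 pos [ 0.5262 -0.1168  0.2321] yaw -0.161 tilt [ 0.009  0.001 -1.   ] F [ 0.8 13.   6. ] w 0.0001 q [-0.43  0.43  1.66  0.01  1.05 -0.28]
[-0.066 -0.004  0.013] turn z -0.023
```

```bash
python3 -m inch '[-0.01,0,0,0,0,0,-0.02,0,0,0,0,0,-0.02,0,0,0,0,0]';python3 plan.py; python3 -m inch '[-0.01,0,0,0,0,0,-0.01,0,0,0,0,0]'; python3 plan.py
```

```text
time: 8.47
position: [0.5261, -0.117, 0.2321]
tool_rot: [0.762, 0.648, 0.005, -0.003]
ft_force: [2.5, 16.7, 5.9]
grip_width: 0.0005
grip_force: 8.1
t 8.47 pos [ 0.5261 -0.117   0.2321] yaw -0.161 tilt [ 0.011  0.002 -1.   ] F [ 2.5 16.7  5.9] w 0.0005 q [-0.43  0.43  1.66  0.01  1.05 -0.28]
time: 8.63
position: [0.5261, -0.1171, 0.2322]
tool_rot: [0.762, 0.648, 0.005, -0.003]
ft_force: [2.1, 17.5, 6.6]
grip_width: 0.0008
grip_force: 9.1
t 8.63 pos [ 0.5261 -0.1171  0.2322] yaw -0.161 tilt [ 0.013  0.002 -1.   ] F [ 2.1 17.5  6.6] w 0.0008 q [-0.43  0.43  1.66  0.01  1.05 -0.28]
```

```bash
python3 -m inch '[0.15,0,0,0,0,0,0.3,0,0,0,0,0,0.3,0,-0.5,0,0,0,0.3,0,-1,0,0,0,0.3,0,-1,0,0,0,0.3,0,-1,0,0,0]'>/dev/null; python3 -m inch '[0,0,-0.5,0,0,0,0.7,0.2,-0.5,0,0,-0.02,0.9,0.2,-0.5,0,0,-0.02,0.9,0.2,-0.5,0,0,-0.02]' 45;python3 plan.py 0.552 0.06 0.35 -0.125
cat > look.py <<'E'
from h import *
import sys
k=sys.argv[1]
T=camera("top");S=camera("scene")
cv2.imwrite(f"pics/T{k}.png",T[:,:,::-1]);cv2.imwrite(f"pics/S{k}.png",S[:,:,::-1])
a=cv2.resize(T[120:210,210:340,::-1],None,fx=4.5,fy=4.5,interpolation=cv2.INTER_CUBIC)[:,:400*2]
b=cv2.resize(S[125:245,180:310,::-1],None,fx=3,fy=3,interpolation=cv2.INTER_CUBIC)
cv2.imwrite(f"pics/L{k}.png",cv2.resize(np.vstack([a[:,:585],cv2.copyMakeBorder(b,0,0,0,585-b.shape[1],0)]),None,fx=.78,fy=.78))
E
python3 look.py 4
```

```text
time: 9.47
position: [0.5568, -0.0269, 0.3497]
tool_rot: [0.75, 0.662, 0.001, -0.001]
ft_force: [-0.3, -0.2, -0.4]
grip_width: 0.0193
grip_force: 0.0
t 9.47 pos [ 0.5568 -0.0269  0.3497] yaw -0.125 tilt [ 0.003 -0.    -1.   ] F [-0.3 -0.2 -0.4] w 0.0193 q [-0.25  0.33  1.47  0.    1.35 -0.13]
[ 1.07  -0.195 -0.   ] turn z 0.0
```

View pics/L4.png

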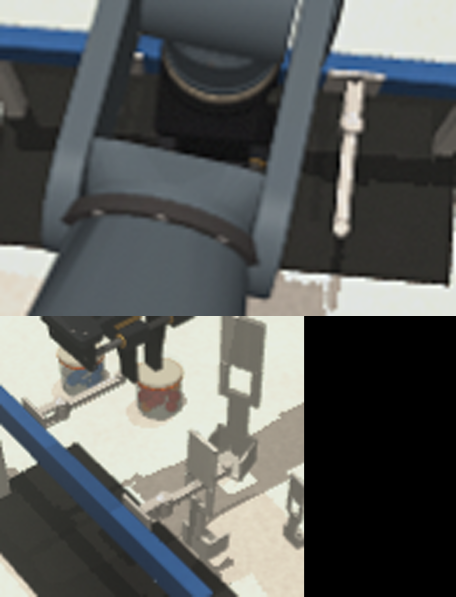

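Run:
```python
from h import *
print(back("top",[[307.4,185.8]],.230),back("top",[[310.3,153.6]],.233))
q=[[260.3,173.7],[272.3,185.7]];p=back("scene",q,.285);print(p,p.mean(0))
for p in ([0.552,.06,.285],):
  print(proj("scene",p))
for d in cut_out("scene","scoop"): print(d["conf"],d["bbox"])
```

```text
[[ 0.49385673 -0.13076097  0.23      ]] [[ 0.58733927 -0.14347171  0.233     ]]
[[0.55621826 0.04394434 0.285     ]
 [0.56642135 0.09426598 0.285     ]] [0.56131981 0.06910516 0.285     ]
[[266.07315871 175.93449221]]
0.96 [272.3, 126.5, 295.8, 192.0]
0.8 [256.5, 172.8, 279.7, 234.9]
0.63 [299.9, 193.9, 311.5, 224.7]
```

```bash
python3 -m inch '[0.5,-0.1,0,0,0,0,0.98,-0.15,0,0,0,0,0.98,-0.15,0,0,0,0,0.98,-0.15,0,0,0,0]' >/dev/null; python3 plan.py 0.555 0.062 0.266 -0.125
```

```text
t 9.95 pos [0.5536 0.0484 0.3494] yaw -0.127 tilt [-0.001 -0.002 -1.   ] F [ 0.2 -0.3  1.2] w 0.0444 q [-0.11  0.33  1.47 -0.    1.35  0.01]
[ 0.172 -0.003  1.043] turn z -0.001
```

```bash
python3 -m inch '[0.17,0,0,0,0,0,0.17,0,0.2,0,0,0,0.17,0,0.4,0,0,0,0.17,0,0.6,0,0,0,0.17,0,0.8,0,0,0,0.17,0,1,0,0,0,0.17,0,1,0,0,0]' ; python3 -m inch '[0,0,0,0,0,0,0,0,0,0,0,0,0,0,0,0,0,0,0,0,0,0,0,0,0,0,0,0,0,0,0,0,0,0,0,0,0,0,0,0,0,0,0,0,0,0,0,0]' 0 12; python3 plan.py; python3 look.py 5
```

```text
time: 10.53
position: [0.5541, 0.0605, 0.2668]
tool_rot: [0.752, 0.659, -0.003, -0.003]
ft_force: [0.1, -0.1, 0.2]
grip_width: 0.0447
grip_force: 0.0
time: 11.2
position: [0.5563, 0.0616, 0.2705]
tool_rot: [0.751, 0.66, 0.0, 0.0]
ft_force: [0.1, -0.1, 0.6]
grip_width: 0.0058
grip_force: 12.0
t 11.2 pos [0.5563 0.0616 0.2705] yaw -0.129 tilt [ 0.     0.001 -1.   ] F [ 0.1 -0.1  0.6] w 0.0058 q [-0.09  0.41  1.57  0.    1.16  0.04]
```

View pics/L5.png

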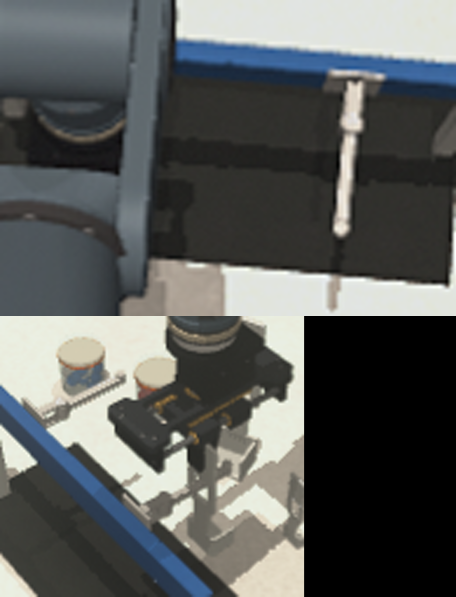

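```bash
python3 -m inch '[0,0,-0.06,0,0,0,0,0,-0.12,0,0,0,0,0,-0.185,0,0,0,0,0,-0.185,0,0,0]' - 20; python3 -m inch '[0,-0.1,0,0,0,0,0,-0.2,0,0,0,0,0,-0.3,0,0,0,0,0,-0.3,0,0,0,0]';python3 plan.py
```

```text
time: 11.63
position: [0.5567, 0.0615, 0.2862]
tool_rot: [0.751, 0.66, 0.001, 0.001]
ft_force: [0.0, -0.3, -0.5]
grip_width: 0.006
grip_force: 20.0
time: 11.97
position: [0.5294, 0.0651, 0.2845]
tool_rot: [0.751, 0.66, -0.001, -0.001]
ft_force: [-0.2, -0.1, -1.1]
grip_width: 0.0057
grip_force: 20.0
t 11.97 pos [0.5294 0.0651 0.2845] yaw -0.129 tilt [-0.    -0.004 -1.   ] F [-0.2 -0.1 -1.1] w 0.0057 q [-0.09  0.36  1.61  0.    1.18  0.04]
```

```bash
python3 -m inch '[0,-0.08,0,0,0,0,0,-0.16,0,0,0,0,0,-0.24,0,0,0,0,0,-0.3,0,0,0,0]';python3 -m inch '[0,-0.1,0,0,0,0,0,-0.2,0,0,0,0,0,-0.3,0,0,0,0,0,-0.4,0,0,0,0,0,-0.5,0,0,0,0]';python3 plan.py; python3 look.py 6
```

```text
time: 12.3
position: [0.5074, 0.0679, 0.2849]
tool_rot: [0.751, 0.66, -0.0, -0.0]
ft_force: [-0.1, 0.4, -1.0]
grip_width: 0.0058
grip_force: 20.0
time: 12.72
position: [0.4678, 0.073, 0.285]
tool_rot: [0.751, 0.66, -0.0, -0.0]
ft_force: [0.4, -0.7, 0.0]
grip_width: 0.0058
grip_force: 20.0
t 12.72 pos [0.4678 0.073  0.285 ] yaw -0.129 tilt [-0. -0. -1.] F [ 0.4 -0.7  0. ] w 0.0058 q [-0.08  0.27  1.75 -0.    1.12  0.05]
```

View pics/L6.png

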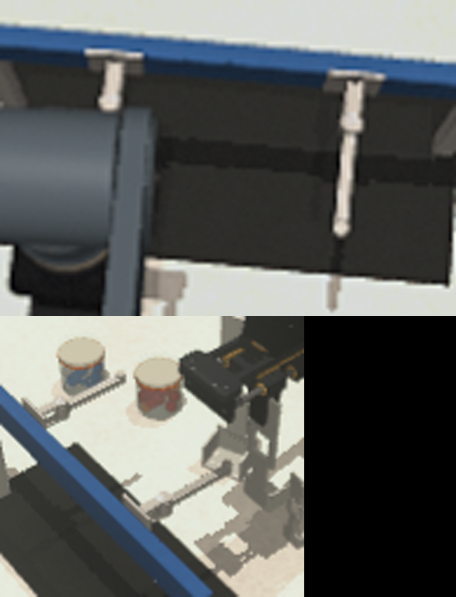

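```bash
python3 - <<'E'
from h import *
k=[K("top"),K("scene")]
def ray(n,uv):
    a=back(n,[uv],0)[0];b=back(n,[uv],.4)[0];d=b-a;return a,d/np.linalg.norm(d)
(a,d),(c,e)=ray("top",[290,245]),ray("scene",[284,126.5])
A=np.c_[d,-e];t=np.linalg.lstsq(A,c-a,rcond=None)[0];print("big scoop top",a+d*t[0],c+e*t[1])
E
python3 plan.py 0.458 -0.12 0.285 -0.14
```

```text
big scoop top [ 0.328056   -0.0737057   0.24477821] [ 0.32733454 -0.07270251  0.24469044]
t 12.82 pos [0.4669 0.0732 0.2849] yaw -0.129 tilt [-0.    -0.002 -1.   ] F [-0.7 -0.3 -0.6] w 0.0056 q [-0.08  0.27  1.75  0.    1.12  0.05]
[-2.409e+00  1.990e-01 -2.000e-03] turn z 0.007
```

```bash
python3 -m inch '[-0.3,0,0,0,0,0,-0.6,0,0,0,0,0,-0.9,0,0,0,0,0,-0.95,0,0,0,0,0]'>/dev/null;python3 -m inch '[-0.3,0.05,0,0,0,0,-0.6,0.1,0,0,0,0,-0.9,0.1,0,0,0,0,-0.95,0.1,0,0,0,0]'>/dev/null;python3 -m inch '[-0.2,0.05,0,0,0,0,-0.4,0.1,0,0,0,0.007,-0.5,0.1,0,0,0,0.007,-0.5,0.1,0,0,0,0.007,-0.5,0.1,0,0,0,0.007]'>/dev/null;python3 plan.py 0.458 -0.128 0.285 -0.14
python3 - <<'E'
from h import *
S=camera("scene");cv2.imwrite("pics/S7.png",S[:,:,::-1])
cv2.imwrite("pics/L7.png",cv2.resize(S[110:210,180:310,::-1],None,fx=6,fy=5.9,interpolation=cv2.INTER_CUBIC))
E
```

```text
t 13.9 pos [ 0.4597 -0.1189  0.2848] yaw -0.141 tilt [ 0.001 -0.001 -1.   ] F [-0.3 -0.1 -0.6] w 0.006 q [-0.49  0.27  1.75  0.    1.12 -0.35]
[-0.116 -0.005 -0.003] turn z -0.0
```

View pics/L7.png

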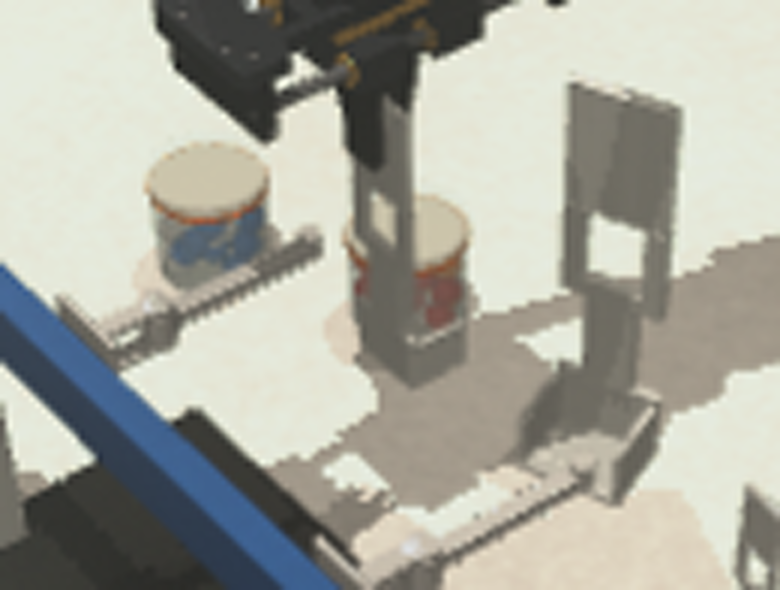

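Run:
```python
from h import *
def ray(u,v):
    uv=[[180+u/6,110+v/5.9]];a=back("scene",uv,0)[0];b=back("scene",uv,.4)[0];return a,b-a
p=np.array([.4597,-.1189,.285]);n=np.array([np.cos(.141),-np.sin(.141),0])
for u,v in((383,217),(370,217),(397,217),(383,190),(383,243),(353,215),(413,215)):
    a,d=ray(u,v);q=a+d*(n@(p-a))/(n@d);s=(q-p)@[np.sin(.141),np.cos(.141),0];print((u,v),q.round(4),"lat",round(s,4))
for (u,v),z in(((315,238),.228),((155,310),.231)):
    a,d=ray(u,v);print((a+d*(z-a[2])/d[2]).round(4))
for P in ([.498,-.133,.22],[.5845,-.1445,.22],[.498,-.128,.22]): 
    x=proj("scene",P)[0];print(((x-[180,110])*[6,5.9]).round(0))
```

```text
(383, 217) [ 0.4605 -0.1133  0.222 ] lat 0.0056
(370, 217) [ 0.4589 -0.1244  0.2145] lat -0.0055
(397, 217) [ 0.4621 -0.1017  0.2299] lat 0.0174
(383, 190) [ 0.4606 -0.1126  0.2401] lat 0.0064
(383, 243) [ 0.4604 -0.1141  0.2041] lat 0.0049
(353, 215) [ 0.4568 -0.139   0.2059] lat -0.0203
(413, 215) [ 0.464  -0.0887  0.2401] lat 0.0305
[ 0.4993 -0.1209  0.228 ]
[ 0.5894 -0.1351  0.231 ]
[301. 238.]
[152. 313.]
[308. 242.]
```

```bash
python3 -m inch '[-0.03,0.08,0,0,0,0,-0.03,0.16,0,0,0,0,-0.03,0.24,0,0,0,0,-0.03,0.32,0,0,0,0,-0.03,0.32,0,0,0,0]';python3 -m inch '[0,0.06,0,0,0,0,0,0.12,0,0,0,0,0,0.18,0,0,0,0,0,0.24,0,0,0,0]'; python3 plan.py
```

```text
time: 14.37
position: [0.4868, -0.1259, 0.2851]
tool_rot: [0.755, 0.656, 0.0, 0.001]
ft_force: [0.2, -0.4, -1.1]
grip_width: 0.0058
grip_force: 20.0
time: 14.7
position: [0.5044, -0.1283, 0.285]
tool_rot: [0.755, 0.656, -0.0, 0.0]
ft_force: [-0.3, 0.6, -0.6]
grip_width: 0.0061
grip_force: 20.0
t 14.7 pos [ 0.5044 -0.1283  0.285 ] yaw -0.14 tilt [-0.  0. -1.] F [-0.3  0.6 -0.6] w 0.0061 q [-0.46  0.34  1.64 -0.    1.16 -0.32]
```

Past the knob with no contact. I continue inward and then lower.

```bash
python3 -m inch '[0,0.08,0,0,0,0,0,0.16,0,0,0,0,0,0.24,0,0,0,0,0,0.3,0,0,0,0,0,0.34,0,0,0,0,0,0.34,0,0,0,0]';python3 -m inch '[0,0,0.05,0,0,0,0,0,0.1,0,0,0,0,0,0.14,0,0,0,0,0,0.17,0,0,0,0,0,0.17,0,0,0]'; python3 plan.py;python3 - <<'E'
from h import *
S=camera("scene");cv2.imwrite("pics/S8.png",S[:,:,::-1])
cv2.imwrite("pics/L8.png",cv2.resize(S[110:210,180:310,::-1],None,fx=5,fy=5,interpolation=cv2.INTER_CUBIC))
E
```

```text
time: 15.2
position: [0.5317, -0.1322, 0.2849]
tool_rot: [0.755, 0.656, 0.0, 0.0]
ft_force: [-0.1, -0.5, -1.1]
grip_width: 0.0057
grip_force: 20.0
time: 15.62
position: [0.5304, -0.1319, 0.2708]
tool_rot: [0.755, 0.656, -0.0, -0.001]
ft_force: [-0.2, 0.6, -1.1]
grip_width: 0.0057
grip_force: 20.0
t 15.62 pos [ 0.5304 -0.1319  0.2708] yaw -0.14 tilt [ 0.    -0.001 -1.   ] F [-0.2  0.6 -1.1] w 0.0057 q [-0.45  0.39  1.6  -0.    1.15 -0.31]
```

View pics/L8.png

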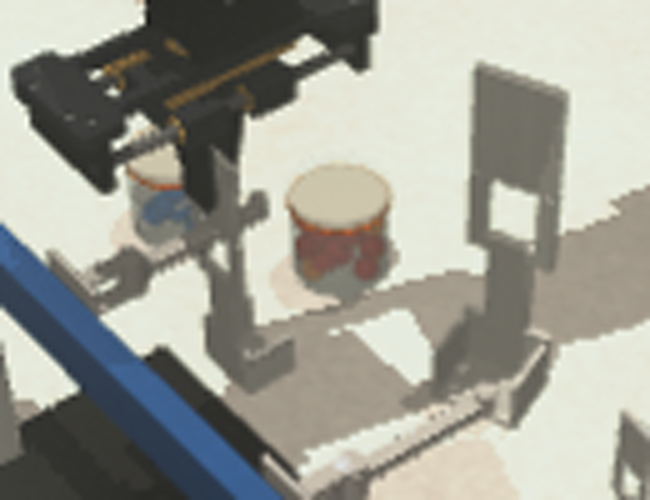

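The scoop is threaded on hook A. The arm passes through the eye at about (220,235) in the crop, and the knob at (258,203) is outside. I release and rise.

```bash
python3 -m inch '[0,0,0.01,0,0,0,0,0,0.015,0,0,0,0,0,0.015,0,0,0]';python3 -m inch '[0,0,0,0,0,0,0,0,0,0,0,0,0,0,0,0,0,0,0,0,0,0,0,0,0,0,0,0,0,0]' 30; python3 -m inch '[0,0,-0.2,0,0,0,0,0,-0.5,0,0,0,0,0,-0.9,0,0,0,0,0,-1,0,0,0,0,0,-1,0,0,0]';python3 plan.py;python3 - <<'E'
from h import *
S=camera("scene");cv2.imwrite("pics/S9.png",S[:,:,::-1])
cv2.imwrite("pics/L9.png",cv2.resize(S[110:210,180:310,::-1],None,fx=5,fy=5,interpolation=cv2.INTER_CUBIC))
E
```

```text
time: 15.92
position: [0.5309, -0.1321, 0.2706]
tool_rot: [0.755, 0.656, 0.0, 0.0]
ft_force: [-1.7, -0.3, 2.0]
grip_width: 0.0058
grip_force: 20.0
time: 16.33
position: [0.5309, -0.132, 0.2701]
tool_rot: [0.755, 0.656, 0.0, 0.0]
ft_force: [-0.7, 0.2, 0.1]
grip_width: 0.0276
grip_force: 0.0
time: 16.75
position: [0.5324, -0.1327, 0.3531]
tool_rot: [0.755, 0.656, 0.001, 0.003]
ft_force: [-0.3, 0.2, -0.1]
grip_width: 0.0302
grip_force: 0.0
t 16.75 pos [ 0.5324 -0.1327  0.3531] yaw -0.14 tilt [-0.002  0.007 -1.   ] F [-0.3  0.2 -0.1] w 0.0302 q [-0.45  0.31  1.49  0.    1.34 -0.31]
```

View pics/L9.png

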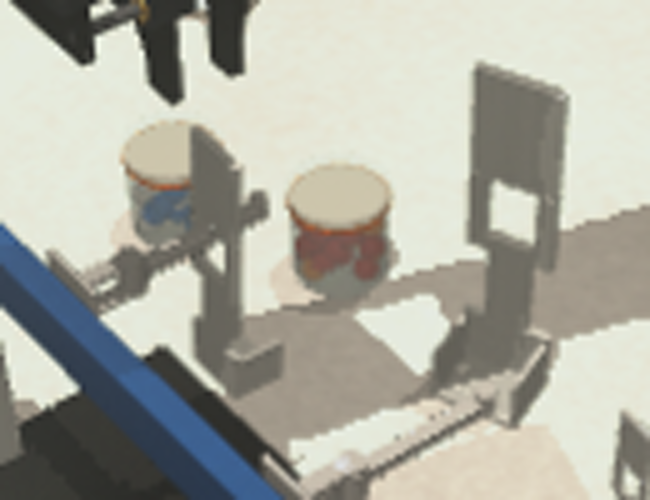

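The scoop hangs released on hook A. Now hook B: fingers closed, to its -y side.

```bash
python3 -m inch '[0.4,0,0,0,0,0,0.8,0,0,0,0,0,1,0,0,0,0,0,1,0,0,0,0,0]' 0 >/dev/null; python3 -m inch '[0.5,0,0,0,0,0,0.9,0,0,0,0,0,1,0,0,0,0,0,1,0,0,0,0,0]'>/dev/null;python3 plan.py 0.5443 0.0400 0.231 -0.125
```

```text
t 17.47 pos [0.5525 0.0278 0.3485] yaw -0.137 tilt [-0.    -0.003 -1.   ] F [-0.6  0.  -0.1] w 0.0006 q [-0.15  0.32  1.47 -0.    1.35 -0.01]
[ 0.137 -0.119  1.47 ] turn z -0.008
```

```bash
python3 - <<'E'
from h import *
T=camera("top");cv2.imwrite("pics/T10.png",T[:,:,::-1])
g=cv2.imread("pics/T10.png")
print(cut_out("scene","scoop")[0]["bbox"] if 0 else "")
E
python3 -m inch '[0.12,-0.12,0.3,0,0,0,0.12,-0.12,0.6,0,0,0,0.12,-0.12,0.8,0,0,0,0.12,-0.12,0.8,0,0,0]'>/dev/null; python3 -m inch '[0,0,0.2,0,0,0,0,0,0.4,0,0,0,0,0,0.6,0,0,0,0,0,0.67,0,0,0,0,0,0.67,0,0,0]'; python3 arc.py 0.6086 0.0555 -3 -6 -9 -12 -15 -18 -21 -24 -27 -30 -33 -36 -39 -42 -45 -48
```

```text
time: 18.27
position: [0.5445, 0.0361, 0.2317]
tool_rot: [0.755, 0.655, -0.001, -0.001]
ft_force: [-0.3, -0.2, 0.5]
grip_width: 0.0004
grip_force: 0.0
18.27 F [-0.3 -0.2  0.5]
-3.0 [ 0.04 -0.02] 0.033
-6.0 [ 0.08 -0.03] 0.067
-9.0 [ 0.12 -0.05] 0.1
-12.0 [ 0.17 -0.06] 0.133
-15.0 [ 0.21 -0.07] 0.167
-18.0 [ 0.25 -0.07] 0.2
-21.0 [ 0.3  -0.08] 0.233
-24.0 [ 0.34 -0.08] 0.267
-27.0 [ 0.38 -0.08] 0.3
-30.0 [ 0.43 -0.07] 0.333
-33.0 [ 0.47 -0.07] 0.367
-36.0 [ 0.51 -0.06] 0.4
-39.0 [ 0.56 -0.05] 0.433
-42.0 [ 0.6  -0.04] 0.467
-45.0 [ 0.64 -0.03] 0.5
-48.0 [ 0.68 -0.01] 0.533
```

```bash
python3 -m inch '[0.04,-0.02,0,0,0,0, 0.08,-0.03,0,0,0,0, 0.12,-0.05,0,0,0,0, 0.17,-0.06,0,0,0,0.02, 0.21,-0.07,0,0,0,0.05, 0.25,-0.07,0,0,0,0.08, 0.3,-0.08,0,0,0,0.11, 0.34,-0.08,0,0,0,0.145, 0.38,-0.08,0,0,0,0.18, 0.43,-0.07,0,0,0,0.21, 0.47,-0.07,0,0,0,0.245, 0.51,-0.06,0,0,0,0.28, 0.56,-0.05,0,0,0,0.31, 0.6,-0.04,0,0,0,0.345]';python3 plan.py; python3 arc.py 0.6086 0.0555 -3 -6 -9 -12 -15 -18 -21 -24 -27 -30 -33 -36 -39 -42 -45 -48
```

```text
time: 19.43
position: [0.5474, 0.0839, 0.2334]
tool_rot: [0.903, 0.43, -0.002, 0.001]
ft_force: [-3.9, -5.8, 3.1]
grip_width: 0.0002
grip_force: 3.2
t 19.43 pos [0.5474 0.0839 0.2334] yaw -0.683 tilt [-0.005  0.001 -1.   ] F [-3.9 -5.8  3.1] w 0.0002 q [-0.05  0.45  1.62 -0.01  1.07  0.64]
19.43 F [-3.9 -5.8  3.1]
-3.0 [ 0.04 -0.01] 0.033
-6.0 [ 0.09 -0.02] 0.067
-9.0 [ 0.13 -0.02] 0.1
-12.0 [ 0.17 -0.03] 0.133
-15.0 [ 0.22 -0.03] 0.167
-18.0 [ 0.26 -0.02] 0.2
-21.0 [ 0.31 -0.02] 0.233
-24.0 [ 0.35 -0.01] 0.267
-27.0 [ 0.39 -0.  ] 0.3
-30.0 [0.44 0.01] 0.333
-33.0 [0.48 0.02] 0.367
-36.0 [0.52 0.03] 0.4
-39.0 [0.56 0.05] 0.433
-42.0 [0.6  0.07] 0.467
-45.0 [0.64 0.09] 0.5
-48.0 [0.68 0.12] 0.533
```

```bash
python3 -m inch '[0.04,0,0,0,0,0.033, 0.09,0.01,0,0,0,0.067, 0.13,0.01,0,0,0,0.1, 0.17,0.01,0,0,0,0.133, 0.22,0.02,0,0,0,0.167, 0.26,0.02,0,0,0,0.2, 0.31,0.02,0,0,0,0.233, 0.35,0.03,0,0,0,0.267, 0.39,0.04,0,0,0,0.3, 0.44,0.05,0,0,0,0.333, 0.48,0.06,0,0,0,0.367, 0.52,0.07,0,0,0,0.4, 0.56,0.09,0,0,0,0.433, 0.6,0.11,0,0,0,0.467]';python3 plan.py 0.599 0.117 0.231 -1.65 0.602 0.117 0.231 -1.696
```

```text
time: 20.6
position: [0.5816, 0.1183, 0.2327]
tool_rot: [0.997, 0.077, -0.004, -0.001]
ft_force: [-6.4, 1.2, 3.4]
grip_width: 0.0006
grip_force: 3.4
t 20.6 pos [0.5816 0.1183 0.2327] yaw -1.417 tilt [-0.009 -0.002 -1.   ] F [-6.4  1.2  3.4] w 0.0006 q [0.01 0.5  1.52 0.   1.13 1.43]
[0.213 0.05  0.02 ] turn z 0.148
[0.25  0.055 0.019] turn z 0.178
```

```bash
python3 -m inch '[0.04,0.02,0,0,0,0.03,0.08,0.03,0,0,0,0.06,0.12,0.04,0,0,0,0.1,0.15,0.04,0,0,0,0.12,0.15,0.04,0,0,0,0.12]';python3 plan.py; python3 -m inch '[0.02,0,0,0,0,0.02,0.04,0.01,0,0,0,0.03,0.04,0.01,0,0,0,0.03]';python3 plan.py 0.602 0.117 0.231 -1.696
```

```text
time: 21.02
position: [0.5941, 0.1185, 0.2322]
tool_rot: [1.0, -0.017, -0.005, -0.002]
ft_force: [-6.0, 5.2, 0.6]
grip_width: 0.0004
grip_force: 3.1
t 21.02 pos [0.5941 0.1185 0.2322] yaw -1.604 tilt [-0.009 -0.004 -1.   ] F [-6.   5.2  0.6] w 0.0004 q [0.01 0.52 1.49 0.   1.14 1.61]
time: 21.27
position: [0.597, 0.118, 0.2322]
tool_rot: [0.999, -0.04, -0.005, -0.002]
ft_force: [-5.5, 6.4, 1.5]
grip_width: 0.0001
grip_force: 3.3
t 21.27 pos [0.597  0.118  0.2322] yaw -1.651 tilt [-0.01  -0.004 -1.   ] F [-5.5  6.4  1.5] w 0.0001 q [0.01 0.52 1.48 0.01 1.15 1.66]
[0.064 0.007 0.014] turn z 0.029
```

```bash
python3 -m inch '[0.02,0,0,0,0,0.01,0.04,0,0,0,0,0.02,0.04,0,0,0,0,0.02]';python3 plan.py; python3 -m inch '[0.015,0,0,0,0,0.01,0.03,0,0,0,0,0.01,0.03,0,0,0,0,0.01]';python3 plan.py
```

```text
time: 21.52
position: [0.6003, 0.118, 0.2322]
tool_rot: [0.998, -0.056, -0.005, -0.002]
ft_force: [-6.7, 6.3, 1.0]
grip_width: 0.0005
grip_force: 3.4
t 21.52 pos [0.6003 0.118  0.2322] yaw -1.682 tilt [-0.01  -0.004 -1.   ] F [-6.7  6.3  1. ] w 0.0005 q [0.01 0.53 1.47 0.01 1.15 1.69]
time: 21.77
position: [0.6023, 0.1178, 0.2321]
tool_rot: [0.998, -0.063, -0.005, -0.002]
ft_force: [-6.9, 7.2, 0.8]
grip_width: 0.0006
grip_force: 3.8
t 21.77 pos [0.6023 0.1178 0.2321] yaw -1.697 tilt [-0.01  -0.004 -1.   ] F [-6.9  7.2  0.8] w 0.0006 q [0.01 0.53 1.47 0.01 1.15 1.7 ]
```

```bash
python3 -m inch '[0.015,-0.02,0,0,0,0,0.03,-0.03,0,0,0,0,0.03,-0.03,0,0,0,0]';python3 plan.py; python3 -m inch '[0.015,0,0,0,0,0,0.03,0,0,0,0,0,0.03,0,0,0,0,0]';python3 plan.py
```

```text
time: 22.02
position: [0.6042, 0.118, 0.232]
tool_rot: [0.998, -0.063, -0.006, -0.0]
ft_force: [-9.2, 1.8, 3.9]
grip_width: 0.0007
grip_force: 4.5
t 22.02 pos [0.6042 0.118  0.232 ] yaw -1.697 tilt [-0.012  0.    -1.   ] F [-9.2  1.8  3.9] w 0.0007 q [0.01 0.53 1.46 0.   1.16 1.71]
time: 22.27
position: [0.6044, 0.1179, 0.2319]
tool_rot: [0.998, -0.063, -0.009, -0.0]
ft_force: [-12.4, 2.0, 4.7]
grip_width: 0.0002
grip_force: 6.5
t 22.27 pos [0.6044 0.1179 0.2319] yaw -1.697 tilt [-0.018  0.    -1.   ] F [-12.4   2.    4.7] w 0.0002 q [0.01 0.54 1.46 0.   1.17 1.71]
```

```bash
python3 -m inch '[0.015,0,0,0,0,0,0.03,0,0,0,0,0,0.03,0,0,0,0,0]';python3 plan.py; python3 -m inch '[0.01,0,0,0,0,0,0.01,0,0,0,0,0]';python3 plan.py
```

```text
time: 22.52
position: [0.6046, 0.1179, 0.2317]
tool_rot: [0.998, -0.063, -0.011, -0.0]
ft_force: [-17.1, 2.7, 7.9]
grip_width: 0.0009
grip_force: 8.5
t 22.52 pos [0.6046 0.1179 0.2317] yaw -1.697 tilt [-0.023  0.001 -1.   ] F [-17.1   2.7   7.9] w 0.0009 q [0.01 0.54 1.45 0.   1.17 1.71]
time: 22.68
position: [0.6047, 0.1179, 0.2317]
tool_rot: [0.998, -0.063, -0.012, -0.0]
ft_force: [-18.0, 3.0, 7.7]
grip_width: -0.0002
grip_force: 9.2
t 22.68 pos [0.6047 0.1179 0.2317] yaw -1.697 tilt [-0.024  0.001 -1.   ] F [-18.    3.    7.7] w -0.0002 q [0.01 0.54 1.45 0.   1.17 1.71]
```

Home against the stop. I back off and check.

```bash
python3 -m inch '[-0.15,0,0,0,0,0,-0.4,0,0,0,0,0,-0.4,0,-0.5,0,0,0,-0.6,0,-1,0,0,0,-0.6,0,-1,0,0,0,-0.6,0,-1,0,0,0]'>/dev/null; python3 -m inch '[-0.5,-0.5,-0.2,0,0,0,-1,-1,-0.5,0,0,0,-1,-1,-0.5,0,0,0,-1,-1,-0.5,0,0,0]'>/dev/null;python3 -m inch '[-0.5,-0.5,0,0,0,0,-1,-1,0,0,0,0,-1,-1,0,0,0,0,-1,-1,0,0,0,0,-1,-1,0,0,0,0,-1,-1,0,0,0,0]';python3 look.py 11
```

```text
time: 24.02
position: [0.4294, 0.3005, 0.3519]
tool_rot: [0.998, -0.063, -0.0, 0.001]
ft_force: [-0.1, 0.6, -0.5]
grip_width: 0.0006
grip_force: 0.0
```

View pics/L11.png

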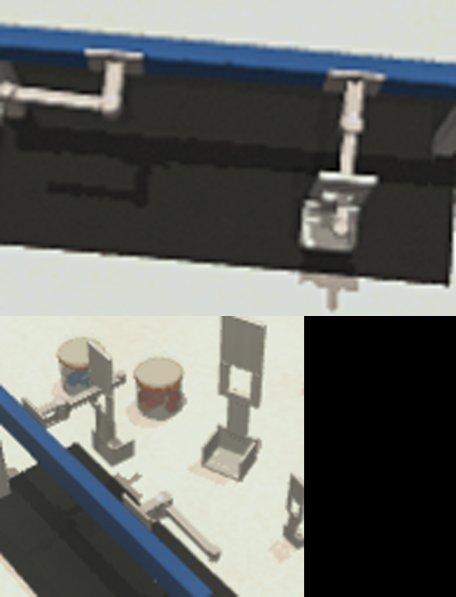

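Hook B lies folded, parallel to the rail, in the top crop from (112,100) to (5,92). The scoop hangs on unfolded hook A at (345,180), and the jars have not moved.

```bash
python3 -c "
from rig import *
print(hand_in())"
```

```text
the job is handed in; nothing more can be done
None
```

The job is handed in: the scoop hangs by its eye on hook A, which is unfolded home, hook B is folded flat against its stop, and nothing else was touched; `hand_in()` reported no verdict.

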